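# Dial the batch code and lock it

## Task

Roll the three thumbwheels of the batch-code unit so that they show 4, 2, 5 from left to right (as seen from the robot's side), each digit centred on top between its red pointer lines, then swing the lock lever fully over to the far side. The wheels are spring-mounted and delicate: never press on the unit harder than 20 N, and leave the contactors, the screwdriver and the screw bin where they are.

Things in the scene. Friction and masses are not known exactly. Their poses are not given: they have to be found in the camera images.
- unit: the batch-code unit: grey box bolted to the bench, 120 (x) x 270 (y) x 70 mm high with an aluminium top. Origin at the centre of its underside; x points away from the robot, y to the left, z up. Three thumbwheels stand out of its top in a row along y; the lock lever stands at its right-hand (-y) end. No contact with it may exceed 20 N.
- slot1 (a point): point on the unit's flat top at the middle of the left (+y) wheel's slot, straight below the wheel's top. Each wheel has an axis along the unit's y, is 52 mm in diameter, and has a black rubber tread 11 mm wide, its middle 6 mm to the -y side of this point; on the +y side is a slightly lower band of digits.
- slot2 (a point): point on the unit's flat top at the middle of the middle wheel's slot, straight below the wheel's top. Digits are six faces, 25 x 11 mm, with dots as on a die: 1 white, 2 yellow, 3 orange, 4 red, 5 blue, 6 green. Short red lines on both sides of the slot mark the line on top where a digit must be centred.
- slot3 (a point): point on the unit's flat top at the middle of the right (-y) wheel's slot, straight below the wheel's top. Treads are worn unequally: each stands 9 to 19 mm above the unit's top, to be found by touch. Each wheel is on a spring: 3.5 N per mm after the first 2 N, 9 mm travel. Under 5 N or so a fingertip slips on the tread.
- wheel1 (a joint): angle of the left thumbwheel, rad. Digit d is centred on top at (d - 1) x 1.0472, so 0 = digit 1. It grows as the top of the wheel rolls away from the robot along the unit's +x. Stops at -0.5 and 5.74. No clicks: it turns against steady drag (about 2 N at the tread) and stays where it is left.
- wheel2 (a joint): angle of the middle thumbwheel, rad. Digit d is centred on top at (d - 1) x 1.0472, so 0 = digit 1. It grows as the top of the wheel rolls away from the robot along the unit's +x. Stops at -0.5 and 5.74. No clicks: it turns against steady drag (about 2 N at the tread) and stays where it is left.
- wheel3 (a joint): angle of the right thumbwheel, rad. Digit d is centred on top at (d - 1) x 1.0472, so 0 = digit 1. It grows as the top of the wheel rolls away from the robot along the unit's +x. Stops at -0.5 and 5.74. No clicks: it turns against steady drag (about 2 N at the tread) and stays where it is left.
- lock_tip (a point): centre of the red ball (26 mm in diameter) on the end of the lock lever, a 10 mm steel rod. It pivots about the unit's y, 22 mm above the unit's top and 95 mm to the right (-y) of its middle; the ball is 55 mm from the pivot. The black block under it is 70 (x) x 50 (y) x 25 mm high.
- lock (a joint): angle of the lock lever, rad: 0 = leaning 0.5 rad towards the robot (unlocked, as found), 1.0 = leaning 0.5 rad away from it against its stop (locked). It stays where it is left; about 1.2 N at the ball moves it; at the stop its springy rod yields 1 mm per N or so.
- relay_a_mid (a point): bystander: centre of a contactor, 72 x 45 x 58 mm, black base and grey top, standing behind the unit on the left
- relay_b_mid (a point): bystander: centre of a second such contactor, behind the unit on the right
- driver_grip (a point): bystander: middle of the handle of a screwdriver lying to the left of the unit
- screw_bin: bystander: small yellow open bin, 110 x 90 x 45 mm, to the right of the unit; origin at the centre of its underside

How it is judged:
On the way, in this order (a step that is already met when the one before it is completed fails the run):
1. the three wheels show 4, 2, 5, each centred within 0.17 rad, with the lock lever still on the robot's side (value of joint wheel1 between 2.972 and 3.312 rad and value of joint wheel2 between 0.877 and 1.217 rad and value of joint wheel3 between 4.019 and 4.359 rad and value of joint lock below 0.4 rad), for 0.3 s.
2. the lock lever is over on the far side with the code still set (value of joint wheel1 between 2.972 and 3.312 rad and value of joint wheel2 between 0.877 and 1.217 rad and value of joint wheel3 between 4.019 and 4.359 rad and value of joint lock above 0.85 rad), for 0.2 s.
At the end, for the whole second after the job is handed in: The wheels rest at 4, 2, 5 (3.14, 1.05 and 4.19 rad, each within 0.17 rad) and the lock lever stands on the far side (above 0.85 of 1.0 rad), all at rest (all of step 2 and velocity of joint wheel1 between -0.1 and 0.1 rad/s and velocity of joint wheel2 between -0.1 and 0.1 rad/s and velocity of joint wheel3 between -0.1 and 0.1 rad/s); the robot touches nothing.
It fails at once if the unit, a wheel or the lever is pressed harder than 20 N (contact force between anything else and unit above 20 N).
It fails at once if the left-hand contactor is shifted by more than 30 mm (distance of relay_a_mid from where it was at the start of the episode above 0.03 m).
It fails at once if the right-hand contactor is shifted by more than 30 mm (distance of relay_b_mid from where it was at the start of the episode above 0.03 m).
It fails at once if the screwdriver is shifted by more than 30 mm (distance of driver_grip from where it was at the start of the episode above 0.03 m).
It fails at once if the screw bin is shifted by more than 30 mm (distance of screw_bin from where it was at the start of the episode above 0.03 m).
It also fails if it takes over 64 s, if anything falls off the work surface, if the arm or the gripper's body presses on something with over 40 N, if the wrist force passes 120 N, or if a joint passes its speed limit or range.

## Robot

A 6-joint arm with a two-finger parallel gripper is mounted at the origin on the work surface. World frame = base frame: x ahead of the robot, y to its left, z up, the work surface at z = 0. Lengths are in m, angles in rad, forces in N, time in s.
With the tool pointing down it reaches from about 0.325 to 0.9 m from the base axis. Payload 6.1 kg.
Tool frame: the origin (TCP) lies midway between the tips of the shut fingers; the grasp point (between the pads) lies 19 mm behind it; z points along the fingers, y is the line along which they close (so a half turn about z gives the same grasp; the last joint's range is limited). The gripper opens to 85 mm and grips with 20 to 120 N. Pads are 22 mm wide; open, the fingers measure 114 mm over their backs; the gripper's body (76 mm by 85 mm) begins 54 mm behind the grasp point. The pads swing forward as they close: fully open they stand 13 mm farther back than shut.
Start: joints at [-1.302, 0.22, 1.526, -0, 1.395, -0.126], TCP at [0.24, -0.577, 0.231] pointing down, gripper open.
Joint ranges: [-2.98, 2.98], [-0.91, 2.08], [0.09, 2.57], [-1.24, 4.39], [0.2, 2.65], [-2.68, 2.68]. Speed limits (rad/s): [2.57, 2.57, 3.01, 3.14, 3.14, 3.14].

## Interface

Orientations are given as [roll, pitch, yaw] about the fixed x, y, z axes, in that order (R = Rz(yaw) Ry(pitch) Rx(roll)).
In Python, from plant import movep, move_l, set_joints, gripper_to, hold, inverse_kinematics, observe, get_image, get_calibration, Unreachable, job_done gives the robot as it stands. Calls block until the motion is done:
- movep(position, orientation): joint-space move of the TCP to a pose.
- move_l(position, feed=0.15, rotation=None, max_force=None): straight line of the TCP; rotation=None keeps the orientation; feed is the mean speed in m/s. With max_force (N) it stops when the force on the tool has changed by that much, and returns True; else False.
- set_joints(angles): joint-space move.
- gripper_to(opening, f_grip=None): finger opening in m; f_grip is the grip in N (None keeps the last); returns when the fingers have stopped.
- hold(seconds).
- inverse_kinematics(position, orientation): joint angles nearest the present ones, or None.
- observe(): the state.
- get_image(name): name is "side" or "top"; returns (picture, depth): 384x512x3 uint8, red, green, blue; 384x512 float32, m along the optical axis (not along the pixel's ray), 0 where there is no reading.
- get_calibration(name): a dict with "intrinsics" (3x3 intrinsics, pixels), "dist_coeffs" ([k1, k2, p1, p2, k3] as OpenCV has them; the pictures are not rectified), "world_from_camera" (4x4, takes a point from camera to world coordinates). Camera axes: x right, y down, z forward; pixel columns grow to the right and rows downward; lengths in m; the calibration is good to about 2 mm. A picture is of the moment at which its call begins. get_calibration takes no time and is no camera call.
A pose or a line that the arm cannot do raises Unreachable and nothing moves.
- job_done(): hands the job in; it is judged then, once.
The state is a dict: "time_s": time; "q": joint angles; "joint_velocities": joint speeds; "joint_torque": joint torques, N m; "eef_pos": TCP position; "tcp_rot": TCP orientation; "ft_force": force on the tool from outside, world axes, zero at the start; "torque": the same for the moment, N m; "opening": finger opening in m; "grasp_force": force on a finger pad.
Only numpy, scipy, OpenCV 4.12 (cv2) and the standard library are available. Lean on these libraries where they do the work, as an engineer would, in place of code of your own. Each camera call takes 0.05 s, during which the arm holds its last target. There are 200 camera calls.

## Working session

There is one attempt and no reset: what is moved stays moved. The work goes in short steps, each a Python script; the robot and the scene stay as the last script left them, time stands still between calls to the robot, and variables do not carry over. Pictures are saved under pics/ and viewed, at most 10 in all, crops included, and the job is handed in when it is done.

```bash
ls; mkdir -p pics; python3 - <<'E'
from plant import *
import cv2,numpy as np
for n in("top","side"):
    im,d=get_image(n); np.savez(f"pics/{n}0.npz",im=im,d=d); cv2.imwrite(f"pics/{n}0.png",cv2.resize(im[:,:,::-1],None,fx=1.5,fy=1.5))
    c=get_calibration(n); print(n,{k:np.round(v,4).tolist() for k,v in c.items()})
o=observe();print(o)
E
```

```text
pics
top {'intrinsics': [[472.9319, 0.0, 254.0473], [0.0, 472.9319, 192.43], [0.0, 0.0, 1.0]], 'dist_coeffs': [0.0404, 0.0, 0.0, 0.0, 0.0], 'world_from_camera': [[0.0281, -0.9825, 0.1839, 0.3716], [-0.9995, -0.0298, -0.0064, 0.0301], [0.0117, -0.1837, -0.9829, 1.3685], [0.0, 0.0, 0.0, 1.0]]}
side {'intrinsics': [[404.3097, 0.0, 251.9462], [0.0, 404.3097, 188.0267], [0.0, 0.0, 1.0]], 'dist_coeffs': [-0.1443, 0.0, 0.0, 0.0, 0.0], 'world_from_camera': [[0.992, -0.0765, 0.1003, 0.5241], [-0.1258, -0.545, 0.8289, -0.6977], [-0.0088, -0.8349, -0.5503, 0.5983], [0.0, 0.0, 0.0, 1.0]]}
{'time_s': 0.1, 'q': array([-1.30210925e+00,  2.21149722e-01,  1.52752494e+00, -2.01114711e-05,
        1.39468828e+00, -1.26074359e-01]), 'joint_velocities': array([-0.00104955, -0.00065663, -0.00444701, -0.00036809, -0.00052294,
       -0.00106634]), 'joint_torque': array([ 1.80806896e-03, -4.98239601e+01, -3.90547585e+01, -2.16555445e-04,
        5.58997068e-03,  6.17016454e-06]), 'eef_pos': array([ 0.24022433, -0.57638959,  0.23029216]), 'tcp_rot': array([-3.13983392e+00, -2.02960932e-04,  3.94764803e-01]), 'ft_force': array([ 0.19596551, -0.12945989, -0.04951328]), 'torque': array([ 0.03033387,  0.01911484, -0.00805091]), 'grasp_force': 0.0, 'opening': 0.08487844154516881}
```

View pics/top0.png

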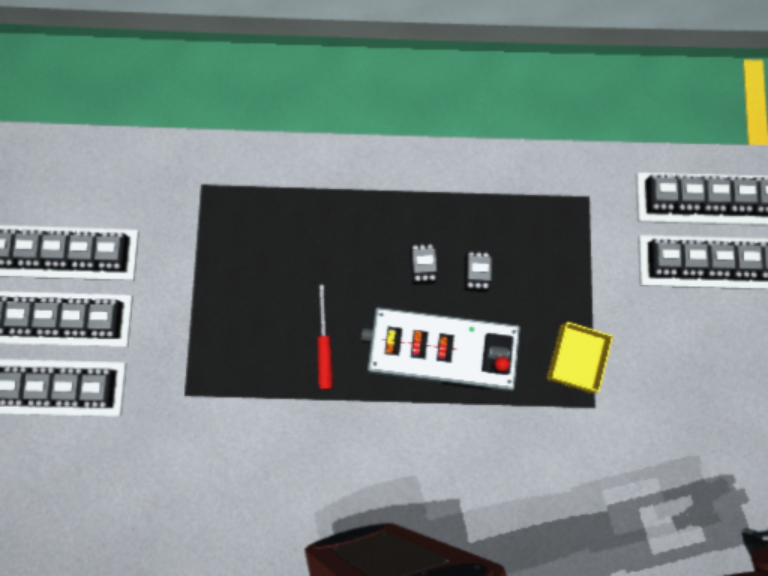

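View pics/side0.png

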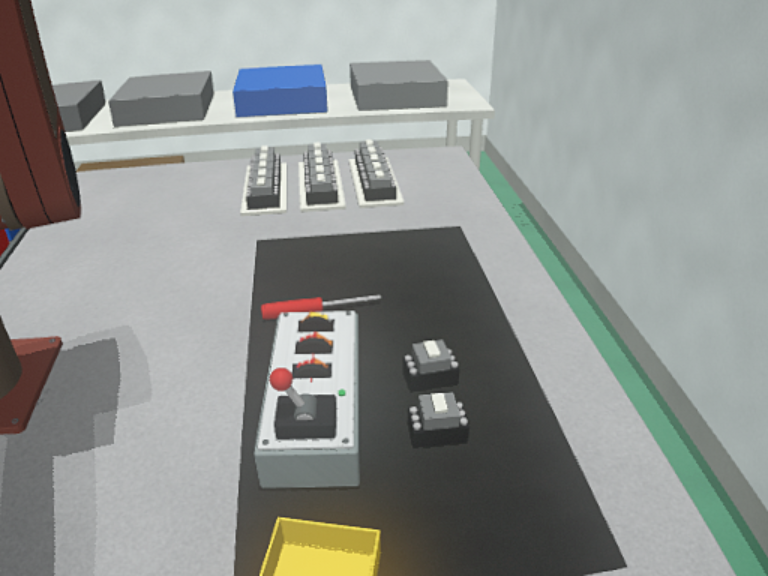

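The top view shows the unit with corners at about (377,309), (519,326), (514,389) and (369,373), in 1.5x pixels. The wheels are at (392,341), (418,344) and (445,347), and the red lever ball is at (502,364). The bin is at (580,357), the contactors at (425,262) and (479,270), and the driver at (323,345). I'll zoom in and fit the pose next.

```bash
cat > h.py <<'E'
from plant import *
import cv2,numpy as np
def ray(n,px):
    c=get_calibration(n);T=np.array(c["world_from_camera"])
    u=cv2.undistortPoints(np.array(px,float).reshape(-1,1,2),np.array(c["intrinsics"]),np.array(c["dist_coeffs"])).reshape(-1,2)
    return T[:3,3],np.c_[u,np.ones(len(u))]@T[:3,:3].T
def onplane(n,px,z):
    o,d=ray(n,px); return o+d*((z-o[2])/d[:,2])[:,None]
def proj(n,P):
    c=get_calibration(n);W=np.linalg.inv(np.array(c["world_from_camera"]))
    return cv2.projectPoints(np.array(P,float).reshape(-1,3),cv2.Rodrigues(W[:3,:3])[0],W[:3,3],np.array(c["intrinsics"]),np.array(c["dist_coeffs"]))[0].reshape(-1,2)
E
python3 - <<'E'
from h import *
a=np.load("pics/top0.npz");im=a["im"]
m=((im.min(2)>150)).astype(np.uint8); m[:200]=0;m[265:]=0;m[:,:240]=0;m[:,352:]=0
k=cv2.morphologyEx(m,cv2.MORPH_CLOSE,np.ones((25,25)))
cs=max(cv2.findContours(m,cv2.RETR_EXTERNAL,cv2.CHAIN_APPROX_NONE)[0],key=cv2.contourArea).reshape(-1,2)
P=onplane("top",cs,0.07)
print("rect",cv2.minAreaRect(P[:,:2].astype(np.float32)))
hsv=cv2.cvtColor(im,cv2.COLOR_RGB2HSV);r=((hsv[...,0]<8)|(hsv[...,0]>172))&(hsv[...,1]>150)&(hsv[...,2]>80)
r=r.astype(np.uint8);n,l,s,c=cv2.connectedComponentsWithStats(r)
for i in range(1,n):
    if s[i,4]>2:print(s[i],c[i],onplane("top",c[i],0.07)[0])
d=a["d"];print("depth top median z", [ (lambda o,dd:(o+dd*d[v,u])[0])(*ray("top",[[u,v]])).round(4).tolist() for u,v in((300,222),(320,222),(255,215),(262,240))])
c=cv2.resize(im[200:265,240:352,::-1],None,fx=7,fy=7,interpolation=cv2.INTER_CUBIC);cv2.imwrite("pics/c1.png",c)
s=np.load("pics/side0.npz")["im"][195:300,165:250,::-1];cv2.imwrite("pics/c2.png",cv2.resize(s,None,fx=5.5,fy=5.5,interpolation=cv2.INTER_CUBIC))
E
```

```text
rect ((0.5089572668075562, -0.09629830718040466), (0.2622814178466797, 0.11370065063238144), 84.31932830810547)
[211 224  11  36 322] [216.02795031 241.67391304] [0.47447747 0.12180161 0.07      ]
[276 227   5   2  10] [278.  227.5] [ 0.51833073 -0.0470669   0.07      ]
[293 229   5   3  11] [294.90909091 230.18181818] [ 0.51231306 -0.09376305  0.07      ]
[275 230   5   3  12] [277.16666667 231.08333333] [ 0.50837337 -0.04495612  0.07      ]
[292 233   6   6  21] [294.71428571 235.04761905] [ 0.4988991  -0.09338332  0.07      ]
[275 234   5   2  10] [277.  234.5] [ 0.49895766 -0.04467457  0.07      ]
[330 238  10   9  76] [334.40789474 242.07894737] [ 0.48290875 -0.20237373  0.07      ]
depth top median z [[0.5354, -0.1076, 0.0698], [0.5373, -0.1631, 0.068], [0.5513, 0.0172, 0.0689], [0.4825, -0.0038, 0.0715]]
```

View pics/c1.png

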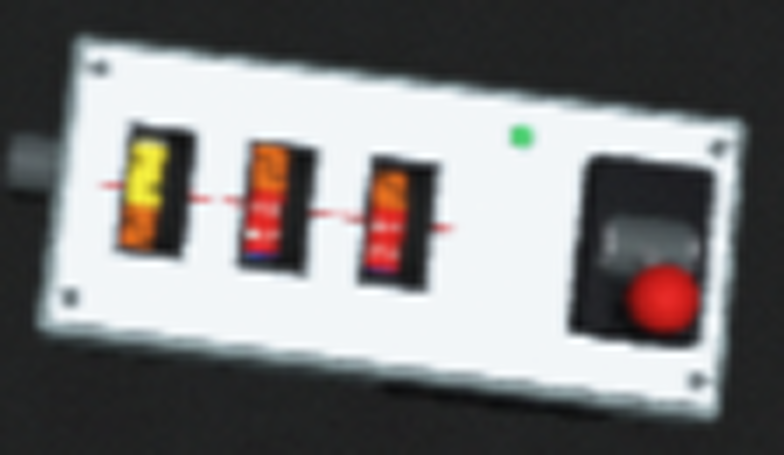

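View pics/c2.png

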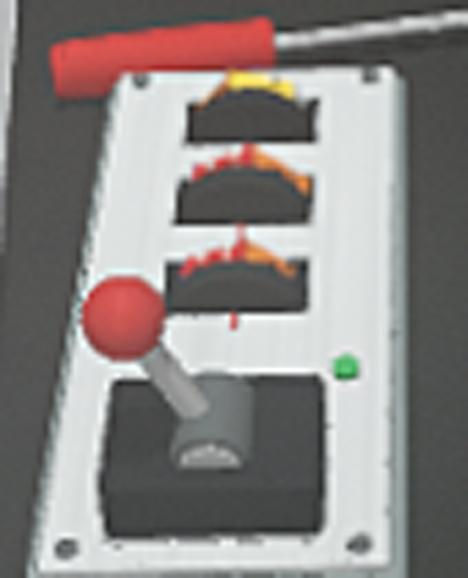

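The crops show wheel 1 with yellow (2) on top and orange (3) towards the robot. Wheels 2 and 3 each have the orange/red (3/4) edge slightly beyond the pointer line. In c1 the slot centres are at about (155,191), (277,206) and (398,223). Next: slot positions, pose check and wheel angles.

```bash
cat >> h.py <<'E'
C=np.array([0.509,-0.0963,0.0]);YAW=np.deg2rad(84.32-90)
RU=np.array([[np.cos(YAW),-np.sin(YAW),0],[np.sin(YAW),np.cos(YAW),0],[0,0,1]])
def U2W(p): return C+RU@np.array(p,float)
def W2U(p): return RU.T@(np.array(p,float)-C)
E
python3 - <<'E'
from h import *
f=lambda x,y:(240+(x+.5)/7-.5,200+(y+.5)/7-.5)
pts=dict(TL=(77,40),TR=(742,122),BR=(717,414),BL=(42,328),s1a=(110,185),s1b=(200,199),s2b=(320,212),s2a=(230,200),s3a=(350,217),s3b=(445,229))
W={k:onplane("top",[f(*v)],0.07)[0] for k,v in pts.items()}
for k,v in W.items(): print(k,(W2U(v)*1000).round(1))
print("ball",proj("top",U2W([-.0264,-.095,.1403])),proj("side",U2W([-.0264,-.095,.1403])),"seen top 334.4,242.1; side", f(0,0) and (165+122/5.5,195+318/5.5))
# side check of corners: screws/corners seen in c2
for k,(x,y) in dict(nearright_screw=(66,548),farright=(359,544),nearleft=(141,79),farleft=(370,75)).items():
    print(k,(W2U(onplane("side",[(165+x/5.5,195+y/5.5)],.07)[0])*1000).round(1))
for k,(x,y) in dict(nl=(69,297),nr=(697,380),fl=(99,68),fr=(718,148)).items(): print(k,(W2U(onplane("top",[f(x,y)],.07)[0])*1000).round(1))
E
```

```text
TL [ 56.1 132.8  70. ]
TR [  57.5 -132.2   70. ]
BR [ -57.8 -132.9   70. ]
BL [-58.5 131.8  70. ]
s1a [  0.5 112.5  70. ]
s1b [-0.4 76.7 70. ]
s2b [ 0.5 29.2 70. ]
s2a [ 0.7 64.9 70. ]
s3a [ 0.1 17.3 70. ]
s3b [  0.2 -20.3  70. ]
ball [[333.80915653 243.43650053]] [[185.72844695 253.15905158]] seen top 334.4,242.1; side (187.1818181818182, 252.8181818181818)
nearright_screw [ -46.1 -123.1   70. ]
farright [  45.6 -123.5   70. ]
nearleft [-46.2 124.3  70. ]
farleft [ 46.  123.7  70. ]
nl [-45.2 122.9  70. ]
nr [ -45.7 -124.    70. ]
fl [ 46.1 122.7  70. ]
fr [  46.  -123.7   70. ]
```

```bash
cat >> h.py <<'E'
SY=[.0948,.047,-.0010]
ROT=[np.pi,0,YAW]
COL={1:(230,230,230),2:(240,220,30),3:(235,120,20),4:(220,30,30),5:(40,60,200),6:(30,160,60)}
def angle(im,i,h,verbose=False):
    a=21.65;zc=.07+h-.026;best=[]
    phis=np.linspace(-1.1,1.1,67);imf=im.astype(np.float32)
    rho=lambda rel:a/np.cos(rel)/1000
    for th in np.arange(-.5,5.75,.02):
        k=np.round((th-phis)/1.0472);rel=phis-(th-k*1.0472)
        dig=np.mod(k,6).astype(int)+1; r=rho(rel);x=r*np.sin(phis);z=zc+r*np.cos(phis);ok=z>.072
        e=0
        for dy in(.003,.008):
            uv=proj("top",[U2W([X,SY[i]+dy,Z]) for X,Z in zip(x[ok],z[ok])]).astype(np.float32)
            s=cv2.remap(imf,uv[:,0],uv[:,1],cv2.INTER_LINEAR).reshape(-1,3)
            c=np.array([COL[d] for d in dig[ok]],float)
            n=lambda v:v/(np.linalg.norm(v,axis=1)+20)[:,None]
            e+=np.abs(n(s)-n(c)).sum(1).mean()
        best.append((e,th))
    e=np.array(best);j=e[:,0].argmin()
    return round(float(e[j,1]),3),round(float(e[j,0]),3),e[e[:,0]<e[j,0]*1.15,1][[0,-1]].round(2).tolist()
def st(tag=""):
    o=observe();print(tag,round(o["time_s"],2),"u",(W2U(o["eef_pos"])*1000).round(1),"F",(RU.T@o["ft_force"]).round(1),flush=True);return o
def go(u,feed=.15,mf=None): return move_l(U2W(u),feed=feed,max_force=mf)
def press(i,x0,ztop=None,F=10.,yo=-.006):
    """come down on tread i with the pad middle at unit x0, press to F; returns contact z"""
    y=SY[i]+yo
    if ztop is None: ztop=.093
    go([x0,y,ztop+.004]); f0=observe()["ft_force"][2]
    hit=go([x0,y,ztop-.014],.02,3.); o=st("touch%d %s"%(i,hit)); 
    zc=W2U(o["eef_pos"])[2]
    for _ in range(4):
        f=observe()["ft_force"][2]-f0
        if abs(F-f)<1: break
        z=W2U(observe()["eef_pos"])[2]
        step=np.clip((F-f)/3.5e3*.9,-.002,.002); go([x0,y,z-step],.02,6.); hold(.05)
    st("pressed");return zc
def stroke(i,x1,n=3,yo=-.006):
    p=W2U(observe()["eef_pos"])
    for x in np.linspace(p[0],x1,n+1)[1:]:
        if go([x,SY[i]+yo,p[2]],.04,6.): print("STOP")
        st(" s")
def lift(z=.11):
    p=W2U(observe()["eef_pos"]);go([p[0],p[1],z],.15)
E
python3 - <<'E'
from h import *
im=np.load("pics/top0.npz")["im"]
for i in range(3): print(i,[angle(im,i,h) for h in(.010,.014,.018)])
gripper_to(0.0,30)
movep(U2W([-.014,SY[0]-.006,.2]),ROT); st()
z=press(0,-.014); 
E
```

```text
0 [(1.3, 0.247, [1.24, 1.4]), (1.3, 0.28, [1.22, 1.4]), (1.28, 0.293, [1.18, 1.42])]Traceback (most recent call last):
  File "<stdin>", line 3, in <module>
  File "h.py", line 28, in angle
    uv=proj("top",[U2W([X,SY[i]+dy,Z]) for X,Z in zip(x[ok],z[ok])]).astype(np.float32)
       ~~~~^^^^^^^^^^^^^^^^^^^^^^^^^^^^^^^^^^^^^^^^^^^^^^^^^^^^^^^^^
  File "h.py", line 10, in proj
    c=get_calibration(n);W=np.linalg.inv(np.array(c["world_from_camera"]))
ValueError: time passes only in moves, steps and waits
```

```bash
sed -i '2a import functools; get_calibration=functools.lru_cache(get_calibration)' h.py
python3 - <<'E'
from h import *
im=np.load("pics/top0.npz")["im"]
for i in range(3): print(i,[angle(im,i,h) for h in(.010,.014,.018)])
gripper_to(0.0,30)
movep(U2W([-.014,SY[0]-.006,.2]),ROT); st()
z=press(0,-.014); 
E
```

```text
0 [(1.3, 0.247, [1.24, 1.4]), (1.3, 0.28, [1.22, 1.4]), (1.28, 0.293, [1.18, 1.42])]
1 [(2.48, 0.583, [2.28, 2.92]), (2.54, 0.565, [2.32, 2.86]), (2.74, 0.605, [2.44, 2.86])]
2 [(2.36, 0.521, [2.26, 2.92]), (2.44, 0.526, [2.26, 2.86]), (2.38, 0.622, [1.96, 2.86])]
 3.12 u [-13.8  88.2 200.1] F [ 0.1 -0.2 -0.5]
touch0 True 4.54 u [-13.7  88.7  86.5] F [-0.4  0.4  6.4]
pressed 5.74 u [-13.4  88.7  86.3] F [-2.4 -0.4  6.9]
```

```bash
cat >> h.py <<'E'
def fz(): return observe()["ft_force"][2]
def force(i,x,zc,F=10.,yo=-.006,n=4):
    for _ in range(n):
        f=fz()
        if abs(F-f)<1.: break
        zc-=np.clip((F-f)/2.6e3,-.0015,.0015); go([x,SY[i]+yo,zc],.03,7.)
    return zc
def press(i,x0,ztop,F=10.,yo=-.006,down=.016):
    go([x0,SY[i]+yo,ztop+.003])
    hit=go([x0,SY[i]+yo,ztop-down],.025,3.); o=st("touch%d %s"%(i,hit))
    if not hit: raise SystemExit("no touch")
    zc=force(i,x0,W2U(o["eef_pos"])[2]-.0004,F,yo); st("pressed %.4f"%zc); return zc
def stroke(i,x0,x1,zc,F=10.,yo=-.006,n=4):
    for x in np.linspace(x0,x1,n+1)[1:]:
        if go([x,SY[i]+yo,zc],.05,7.): print("STOP")
        o=st(" s %.4f"%zc); f=o["ft_force"][2]
        zc-=np.clip((F-f)/2.6e3,-.0006,.0006)
E
python3 - <<'E'
from h import *
zc=W2U(observe()["eef_pos"])[2]-.0007
zc=force(0,-.014,zc); st("p")
stroke(0,-.014,.014,zc)
lift(.100)
zc=press(0,-.014,.089)
stroke(0,-.014,.006,zc,n=3)
lift(.11)
E
```

```text
p 5.99 u [-13.3  88.7  85.5] F [-3.1 -0.8  9.2]
 s 0.0844 6.28 u [-5.4 88.7 86.1] F [-0.8 -0.4 10.4]
 s 0.0845 6.58 u [ 1.8 88.7 86.2] F [-1.  -0.5  8.8]
 s 0.0841 6.87 u [ 9.  88.7 86. ] F [-0.5 -0.2 10.2]
 s 0.0841 7.16 u [16.  88.7 85.6] F [ 2.4 -0.1  6.9]
touch0 True 8.18 u [-12.8  88.6  86.6] F [-1.3 -0.4  6.1]
pressed 0.0838 8.68 u [-12.5  88.6  85.4] F [-1.3 -0.8  9.7]
 s 0.0838 8.96 u [-5.1 88.6 85.9] F [-0.8 -0.8 10.8]
 s 0.0841 9.24 u [ 1.7 88.6 86.1] F [-0.7 -0.   9.7]
 s 0.0840 9.53 u [ 8.4 88.6 86. ] F [ 0.2  0.1 10. ]
```

```bash
cat >> h.py <<'E'
def look(name,hs=(.018,.014,.014)):
    go([*W2U(observe()["eef_pos"])[:2],.17],.3); movep([.27,-.42,.24],ROT)
    im,d=get_image("top"); np.savez(f"pics/{name}.npz",im=im,d=d)
    cv2.imwrite(f"pics/{name}.png",cv2.resize(im[203:253,246:312,::-1],None,fx=11,fy=11,interpolation=cv2.INTER_CUBIC))
    for i in range(3): print(i,angle(im,i,hs[i]))
    st("look")
E
python3 - <<'E'
from h import *
look("t1")
E
```

```text
0 (3.24, 0.838, [3.1, 3.38])
1 (2.54, 0.564, [2.32, 2.86])
2 (2.44, 0.525, [2.26, 2.86])
look 12.03 u [-205.1 -345.   239.7] F [-0.1 -0.6 -0.6]
```

View pics/t1.png

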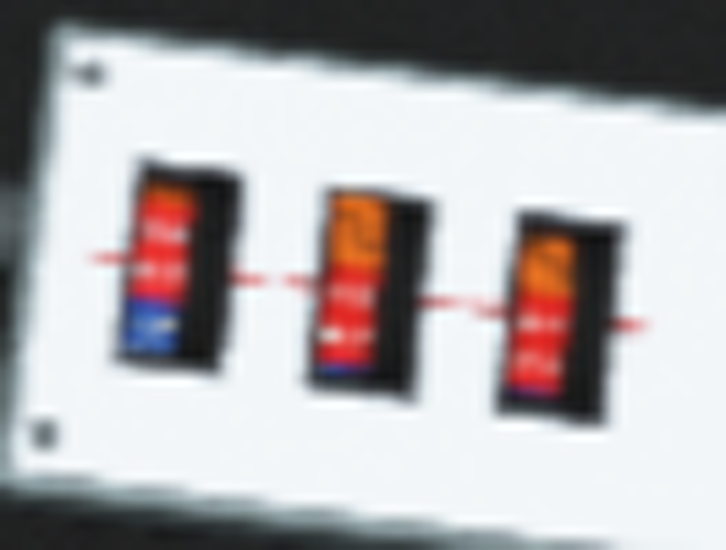

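```bash
cat >> h.py <<'E'
from scipy.optimize import brentq
def edges(im,i,h,verbose=True):
    """digit-band hue along unit x at wheel i -> thetas from each colour change"""
    zc=.07+h-.026;imf=im.astype(np.float32);phis=np.linspace(-1.2,1.2,481);R=.0245
    col=0
    for dy in(.003,.005,.007):
        uv=proj("top",[U2W([R*np.sin(p),SY[i]+dy,zc+R*np.cos(p)]) for p in phis]).astype(np.float32)
        col=col+cv2.remap(imf,uv[:,0],uv[:,1],cv2.INTER_LINEAR).reshape(-1,3)/3
    hsv=cv2.cvtColor(np.clip(col,0,255).astype(np.uint8)[None],cv2.COLOR_RGB2HSV)[0].astype(int)
    hue=(hsv[:,0]+8)%180   # red 8, orange ~20, yellow ~36, green~70, blue~125
    bins=lambda h:4 if (h<14 or h>150) else 3 if h<27 else 2 if h<45 else 6 if h<95 else 5
    lab=[bins(a) for a in hue];
    for j in range(1,481):
        if lab[j]!=lab[j-1]:
            d=lab[j] # far side digit (smaller)
            if lab[j-1]-lab[j]==1: print("w%d edge %d/%d phi %.3f theta %.3f sat %d"%(i+1,d,d+1,phis[j],phis[j]+(d-.5)*1.0472,hsv[j,1]))
            else: print("w%d odd %d->%d phi %.3f"%(i+1,lab[j],lab[j-1],phis[j]))
E
python3 - <<'E'
from h import *
im=np.load("pics/t1.npz")["im"]
edges(im,0,.018)
for i in(1,2):
    for h in(.010,.018): print(h);edges(im,i,h)
im=np.load("pics/top0.npz")["im"];edges(im,0,.018)
E
```

```text
w1 edge 4/5 phi -0.435 theta 3.230 sat 133
w1 edge 3/4 phi 0.645 theta 3.263 sat 215
w1 odd 4->3 phi 1.065
w1 edge 3/4 phi 1.075 theta 3.693 sat 95
w1 odd 4->3 phi 1.080
w1 edge 3/4 phi 1.090 theta 3.708 sat 85
w1 odd 4->3 phi 1.110
0.01
w2 edge 4/5 phi -0.890 theta 2.775 sat 121
w2 edge 3/4 phi 0.210 theta 2.828 sat 217
0.018
w2 edge 4/5 phi -0.935 theta 2.730 sat 123
w2 edge 3/4 phi 0.170 theta 2.788 sat 217
0.01
w3 edge 4/5 phi -1.055 theta 2.610 sat 42
w3 edge 3/4 phi 0.170 theta 2.788 sat 218
0.018
w3 edge 4/5 phi -1.125 theta 2.540 sat 36
w3 odd 5->4 phi -1.120
w3 edge 4/5 phi -1.115 theta 2.550 sat 42
w3 edge 3/4 phi 0.130 theta 2.748 sat 219
w3 odd 4->3 phi 1.100
w3 edge 3/4 phi 1.110 theta 3.728 sat 67
w3 odd 4->3 phi 1.120
w1 edge 2/3 phi -0.325 theta 1.246 sat 207
w1 odd 6->2 phi 1.165
```

```bash
cat >> h.py <<'E'
def roll(i,travel,ztop=.093,F=10.):
    """roll wheel i by travel (m, + = away from robot), in strokes of <=26 mm, by measured TCP motion"""
    n=int(np.ceil(abs(travel)/.026)); left=travel
    for k in range(n):
        s=left/(n-k); a=-s/2
        zc=press(i,a,ztop,F); ztop=zc+.005
        xa=W2U(observe()["eef_pos"])[0]; off=xa-a
        stroke(i,a,a+s,zc,F,n=3)
        left-=W2U(observe()["eef_pos"])[0]-xa
        lift(ztop+.006)
    print("left",round(left*1e3,1)); lift(.115)
E
python3 - <<'E'
from h import *
movep(U2W([-.012,SY[2]-.006,.165]),ROT)
roll(2,.0372)
roll(1,-.045)
E
```

```text
touch2 True 14.68 u [-8.9 -7.2 82.5] F [-0.4 -0.5  6.6]
pressed 0.0803 15.18 u [-8.5 -7.2 81.6] F [-2.8  0.1  9.5]
 s 0.0803 15.46 u [-1.6 -7.3 81.8] F [-0.6 -0.  10.3]
 s 0.0804 15.73 u [ 4.6 -7.2 81.9] F [-0.4  0.4  9.3]
 s 0.0802 16.01 u [11.  -7.3 81.7] F [-0.1  0.5  9.1]
touch2 True 16.94 u [-7.9 -7.3 82.8] F [-1.4  1.   5.5]
pressed 0.0798 17.44 u [-7.5 -7.4 81.4] F [-3.3  1.  10.3]
 s 0.0798 17.71 u [-1.  -7.4 81.6] F [ 0.5  1.1 10.8]
 s 0.0801 17.98 u [ 4.8 -7.4 81.8] F [ 0.5 -0.1 10.3]
 s 0.0802 18.24 u [10.8 -7.4 81.8] F [0.2 0.6 7.7]
left -0.6
touch1 True 19.78 u [11.9 40.3 86.6] F [ 0.  -0.1  5.3]
pressed 0.0833 20.53 u [13.3 40.4 85.3] F [-0.5  0.4 10.2]
 s 0.0833 20.83 u [ 6.3 40.3 85.8] F [0.7 0.  9.7]
 s 0.0832 21.13 u [-1.2 40.3 85.7] F [ 1.2 -0.3  9.6]
 s 0.0830 21.43 u [-8.9 40.3 85.4] F [-0.9 -0.8 10.8]
touch1 True 22.32 u [11.  41.  87.1] F [-0.7 -0.3  5.3]
pressed 0.0832 23.32 u [13.1 40.8 85.3] F [ 0.3 -0.2  9.1]
 s 0.0832 23.62 u [ 6.1 40.7 85.8] F [ 1.3  0.9 11.9]
 s 0.0838 23.93 u [-1.8 40.8 86.1] F [ 0.7 -0.3  9.3]
 s 0.0836 24.23 u [-9.6 40.8 85.7] F [-0.5  0.5 10.2]
left 0.0
```

```bash
python3 - <<'E'
from h import *
roll(0,-.0022,.090)
look("t2",(.018,.018,.0135))
im=np.load("pics/t2.npz")["im"]
for i,h in enumerate((.018,.018,.0135)): edges(im,i,h)
E
```

```text
touch0 True 25.68 u [ 1.8 88.1 87.3] F [ 0.5 -0.1  6.9]
pressed 0.0843 26.18 u [ 2.4 88.2 86.1] F [-2.1 -0.9 10.5]
 s 0.0843 26.43 u [ 2.2 88.2 86.3] F [-1.  -0.9  9.8]
 s 0.0842 26.68 u [ 1.9 88.1 86.4] F [ 1.2 -1.2  9.8]
 s 0.0841 26.93 u [ 1.5 88.1 86.5] F [ 1.1 -0.3  8.8]
left -1.3
0 (3.2, 0.794, [3.08, 3.36])
1 (1.2, 0.316, [1.06, 1.32])
2 (4.34, 0.99, [4.24, 4.5])
look 29.62 u [-205.1 -345.   239.6] F [-0.1 -0.1 -0.3]
w1 edge 4/5 phi -0.470 theta 3.195 sat 130
w1 edge 3/4 phi 0.605 theta 3.223 sat 211
w1 odd 4->3 phi 1.080
w1 edge 3/4 phi 1.085 theta 3.703 sat 89
w1 odd 4->3 phi 1.120
w1 edge 3/4 phi 1.130 theta 3.748 sat 63
w1 odd 4->3 phi 1.155
w1 edge 3/4 phi 1.170 theta 3.788 sat 53
w1 odd 4->3 phi 1.180
w2 edge 2/3 phi -0.430 theta 1.141 sat 208
w2 odd 6->2 phi 0.850
w2 odd 2->6 phi 0.855
w2 odd 6->2 phi 0.860
w2 edge 5/6 phi 1.140 theta 5.852 sat 12
w2 odd 6->5 phi 1.155
w2 edge 5/6 phi 1.165 theta 5.877 sat 12
w2 odd 6->5 phi 1.175
w2 edge 5/6 phi 1.180 theta 5.892 sat 11
w3 odd 6->5 phi -1.035
w3 edge 5/6 phi -0.465 theta 4.247 sat 171
w3 edge 4/5 phi 0.685 theta 4.350 sat 121
```

View pics/t2.png

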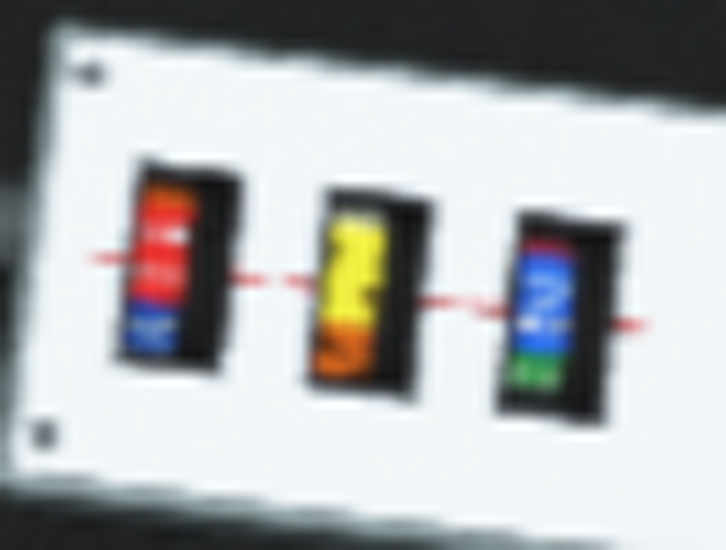

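Both edges put wheel 1 at about 3.21, wheel 2 at about 1.14 and wheel 3 at about 4.30. All are within tolerance but a little high. I'll nudge wheels 3 and 2 back slightly, then look again.

```bash
cat >> h.py <<'E'
def nudge(i,dx,ztop,F=9.):
    x=-dx/2; zc=press(i,x,ztop,F)
    goal=x+dx
    for _ in range(6):
        e=goal-W2U(observe()["eef_pos"])[0]
        if abs(e)<.0003: break
        x+=np.clip(e,-.003,.003) if _ else dx+e-dx; go([x,SY[i]-.006,zc],.03,7.)
    st("nudged"); go([x,SY[i]-.006,.115])
E
python3 - <<'E'
from h import *
movep(U2W([.0015,SY[2]-.006,.165]),ROT)
nudge(2,-.0029,.0865)
nudge(1,-.0024,.090)
look("t3",(.018,.018,.0135))
im=np.load("pics/t3.npz")["im"]
for i,h in enumerate((.018,.018,.0135)): edges(im,i,h)
E
```

```text
touch2 True 32.21 u [ 2.5 -7.3 82.7] F [-0.   0.6  6.4]
pressed 0.0807 32.71 u [ 2.7 -7.3 82.2] F [-0.5 -0.4  8.4]
nudged 33.24 u [-1.2 -7.4 82.5] F [0.8 0.  7.9]
touch1 True 34.53 u [ 2.  40.2 87.1] F [-0.4  0.4  7.8]
pressed 0.0850 35.03 u [ 2.3 40.3 86.4] F [-2.4 -0.1  9. ]
nudged 35.8 u [-1.1 40.2 86.9] F [2.  0.2 7.3]
0 (3.2, 0.795, [3.08, 3.36])
1 (1.02, 0.334, [0.9, 1.14])
2 (4.14, 0.988, [4.06, 4.32])
look 38.16 u [-205.1 -344.9  239.6] F [-0.1  0.6  0.8]
w1 edge 4/5 phi -0.470 theta 3.195 sat 131
w1 edge 3/4 phi 0.605 theta 3.223 sat 211
w1 odd 4->3 phi 1.080
w1 edge 3/4 phi 1.085 theta 3.703 sat 92
w1 odd 4->3 phi 1.110
w1 edge 3/4 phi 1.120 theta 3.738 sat 71
w1 odd 4->3 phi 1.130
w1 edge 3/4 phi 1.140 theta 3.758 sat 62
w1 odd 4->3 phi 1.145
w2 edge 3/4 phi -1.155 theta 1.463 sat 59
w2 odd 4->3 phi -1.150
w2 edge 3/4 phi -1.140 theta 1.478 sat 72
w2 edge 2/3 phi -0.580 theta 0.991 sat 205
w2 odd 6->2 phi 0.645
w2 edge 5/6 phi 1.055 theta 5.767 sat 10
w3 odd 6->5 phi -1.040
w3 edge 5/6 phi -0.640 theta 4.072 sat 163
w3 edge 4/5 phi 0.510 theta 4.175 sat 124
```

All three wheels are now within about 0.07 rad (3.21, 1.00, 4.12). Next is the lever.

```bash
python3 - <<'E'
from h import *
movep(U2W([-.085,-.095,.19]),ROT)
go([-.085,-.095,.127],.15); st()
for x,mf in((-.03,6.),(-.012,7.),(.006,7.)):
    print(x,go([x,-.095,.127],.05,mf)); st()
E
```

```text
39.82 u [-84.9 -95.8 127.4] F [-0.4  0.2  0.2]
-0.03 False
 41.07 u [-30.2 -94.9 126.8] F [-1.1  0.6  0.1]
-0.012 False
 41.58 u [-11.6 -95.  126.9] F [-0.9  0.3 -1. ]
0.006 False
 42.08 u [  5.7 -94.9 126.6] F [-3.7 -1.1 -0.4]
```

```bash
python3 - <<'E'
from h import *
hold(.3); st()
go([-.07,-.095,.127],.15); go([-.07,-.095,.19],.2)
look("t4",(.018,.018,.0135))
im=np.load("pics/t4.npz")["im"]
for i,h in enumerate((.018,.018,.0135)): edges(im,i,h)
for a in(.35,.5): print(a,proj("top",U2W([.055*np.sin(a),-.095,.092+.055*np.cos(a)])))
hsv=cv2.cvtColor(im,cv2.COLOR_RGB2HSV);r=(((hsv[...,0]<8)|(hsv[...,0]>172))&(hsv[...,1]>150)&(hsv[...,2]>80)).astype(np.uint8)
n,l,s,c=cv2.connectedComponentsWithStats(r)
print([(s[i,4],c[i]) for i in range(1,n) if 315<c[i][0]<350 and s[i,4]>20])
im2=get_image("side")[0]
cv2.imwrite("pics/fin.png",np.hstack([cv2.resize(im[190:280,205:345,::-1],(467,300)),cv2.resize(im2[180:330,150:310,::-1],(320,300))]))
E
```

```text
42.38 u [  5.6 -94.9 126.7] F [-4.4  1.3 -2. ]
0 (3.2, 0.793, [3.08, 3.36])
1 (1.02, 0.334, [0.9, 1.14])
2 (4.2, 0.991, [4.06, 4.32])
look 44.94 u [-205.1 -344.7  239.6] F [ 0.6  0.8 -0.4]
w1 edge 4/5 phi -0.470 theta 3.195 sat 130
w1 edge 3/4 phi 0.605 theta 3.223 sat 211
w1 odd 4->3 phi 1.075
w1 edge 3/4 phi 1.095 theta 3.713 sat 84
w1 odd 4->3 phi 1.110
w1 edge 3/4 phi 1.140 theta 3.758 sat 62
w1 odd 4->3 phi 1.145
w2 edge 3/4 phi -1.150 theta 1.468 sat 62
w2 edge 2/3 phi -0.580 theta 0.991 sat 205
w2 odd 6->2 phi 0.640
w2 edge 5/6 phi 1.020 theta 5.732 sat 9
w2 odd 6->5 phi 1.030
w2 edge 5/6 phi 1.050 theta 5.762 sat 10
w3 odd 6->5 phi -1.035
w3 edge 5/6 phi -0.640 theta 4.072 sat 163
w3 edge 4/5 phi 0.510 theta 4.175 sat 123
0.35 [[335.69043428 226.02682858]]
0.5 [[335.72592486 223.33453384]]
[(np.int32(66), array([335.87878788, 223.83333333]))]
```

View pics/fin.png

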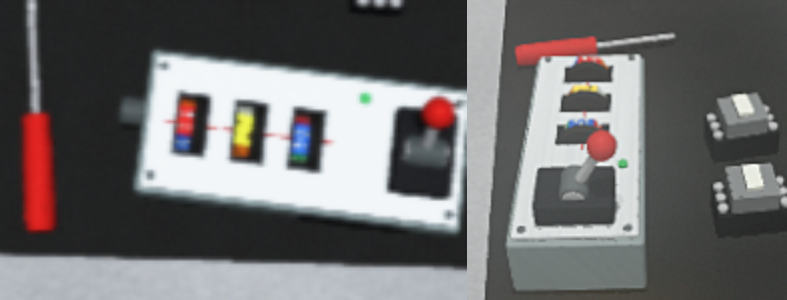

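```bash
python3 - <<'E'
from h import *
def cen(n,im,box):
    hsv=cv2.cvtColor(im,cv2.COLOR_RGB2HSV);r=(((hsv[...,0]<10)|(hsv[...,0]>170))&(hsv[...,1]>90)).astype(np.uint8)
    k,l,s,c=cv2.connectedComponentsWithStats(r)
    return [(s[i].tolist(),c[i].round(2)) for i in range(1,k) if box[0]<c[i][0]<box[1] and box[2]<c[i][1]<box[3] and s[i,4]>20]
s0=np.load("pics/side0.npz")["im"];s1=get_image("side")[0]
print(cen("side",s0,(170,230,230,270)),cen("side",s1,(190,240,230,270)))
for n,f in(("top","top0"),("top","t4")): print(cen(n,np.load(f"pics/{f}.npz")["im"],(315,350,210,250)))
for a in(-.5,.3,.35,.4,.5,.55):
    P=U2W([.055*np.sin(a),-.095,.092+.055*np.cos(a)]); print(a,proj("side",P).round(2),proj("top",P).round(2))
E
```

```text
[([180, 245, 15, 15, 175], array([186.97, 252.23]))] [([209, 245, 15, 16, 176], array([216.56, 252.27]))]
[([329, 238, 11, 10, 94], array([334.09, 242.52]))]
[([331, 219, 11, 10, 82], array([335.93, 223.79]))]
-0.5 [[185.75 253.17]] [[333.81 243.43]]
0.3 [[211.06 250.79]] [[335.66 226.98]]
0.35 [[212.66 251.15]] [[335.69 226.03]]
0.4 [[214.23 251.57]] [[335.71 225.1 ]]
0.5 [[217.29 252.57]] [[335.73 223.33]]
0.55 [[218.77 253.16]] [[335.72 222.5 ]]
```

```bash
python3 -c "
from plant import *
print(job_done())"
```

```text
the job is handed in; nothing more can be done
None
```

I handed the job in at about 45 s; no verdict came back. The last images put the wheels at about 3.21, 1.00 and 4.12 rad (showing 4, 2, 5) and the lock lever at or near its far stop (about 0.93–0.98). The highest force I read was about 12 N, the bystanders I could see looked unmoved, and the arm ended clear of everything.

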